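# Shorten the telescoping scrub brush and clip it away

## Task

The scrub brush with the telescoping handle was left standing out at full length. Press in the sprung button on its grip and shorten the handle to its next hole, until it clicks in there and the button stands out again. Then put it away: snap its narrow waist sideways into the free clip of the rack so that it stands upright on the drip mat under that clip, and leave the other brushes and everything else on the table where they are.

Things in the scene. Friction and masses are not known exactly. Their poses are not given: they have to be found in the camera images.
- brush: telescoping scrub brush on its bristles, 0.53 kg, low weight: round head 72 mm wide, 32 mm tall; aluminium outer tube 26 mm wide, up to 128 mm; 20 mm inner tube sliding in it, with collar (26 mm wide, 8 mm tall), waist and grip. Grip top 276 mm up when extended, 240 to 252 mm when short. Origin: underside centre, z up the tube; button, top hole (112 mm up) and window slot face -x
- handle (a joint): slide of grip and inner tube, m: 0 long (top hole, the start); the short hole is in a brass liner seen through the window slot and clamped at a height not measured here: anywhere from 0.024 to 0.036. Stiff: stays where left, takes 4 to 7 N to move. Kept pressed it runs past, to 0.058. Let go below the top hole, the pin rides on the wall and springs into the short hole; then the handle is firm, 1 mm play
- release_button (a joint): travel of the sprung button into the grip, m: 0 standing out (pin in a hole), 0.0035 or more frees the pin, 0.005 fully in. Needs 3 N to start, 7 N for full travel. While the pin rides on the tube wall between holes the button stays about 3 mm in; only with the pin in a hole does it stand fully out
- grip (a point): centre of the black grip, a rounded block of 28 mm (along x, the button's direction) by 26 mm (along y, plain ribbed sides) by 44 mm (along z); it moves with the handle
- button_face (a point): middle of the face of the grey button, 15 mm wide, 22 mm tall, on the grip's -x side at the height of the grip's centre. It stands 6 mm out of the grip and is pressed along +x: squeezing the grip between -x and +x presses it, squeezing the plain y sides does not
- waist (a point): centre of the narrow round waist under the grip, 14 mm diameter, 36 mm tall, 40 mm below the grip's centre; moves with the handle. With the handle short and the bristles on the mat it spans the height of the clips' jaws
- clip_rack: fixed wooden bench rack: rail 316 mm long (y), 10 mm thick, top 192 mm up, on two feet (110 mm along x) at its ends, open below. Three spring clips 95 mm apart stand out from the rail to -x. Origin: on the table under the middle clip's seat; x points into the clips; the rail's front face is at x = 17 mm
- clip_0 (a point): left one of the rack's three spring clips, seen from the robot: the axis of a waist seated in it, 188 mm up; x points into the clip, y along the rail. Two steel jaws 182 to 194 mm up; their flared mouth begins 17 mm before this point (-x side), 25 mm wide; the throat, 7.5 mm before it, is 10 mm wide. They spring apart and shut again round a 14 mm waist: 8 to 12 N of push
- clip_1 (a point): middle one of the rack's three spring clips, seen from the robot: the axis of a waist seated in it, 188 mm up; x points into the clip, y along the rail. Two steel jaws 182 to 194 mm up; their flared mouth begins 17 mm before this point (-x side), 25 mm wide; the throat, 7.5 mm before it, is 10 mm wide. They spring apart and shut again round a 14 mm waist: 8 to 12 N of push
- clip_2 (a point): right one of the rack's three spring clips, seen from the robot: the axis of a waist seated in it, 188 mm up; x points into the clip, y along the rail. Two steel jaws 182 to 194 mm up; their flared mouth begins 17 mm before this point (-x side), 25 mm wide; the throat, 7.5 mm before it, is 10 mm wide. They spring apart and shut again round a 14 mm waist: 8 to 12 N of push
- drip_mat: round black rubber mat, 92 mm diameter, 3 mm thick, fixed on the table centred under the free clip. Origin: centre of its underside
- pot_brush: dark wooden brush of fixed length, 236 mm tall, round head of 68 mm diameter, standing in another clip (loose; must stay). Origin: centre of its underside
- bowl_brush: light wooden brush of fixed length, 236 mm tall, round head of 58 mm diameter, standing in another clip (loose; must stay). Origin: centre of its underside
- dial_timer: cream kitchen timer, 61 mm diameter, 43 mm tall, bystander; origin: centre of its underside
- yoghurt_pot: small pot, 72 mm diameter, 71 mm tall, bystander; origin: centre of its underside
- small_tin: small food tin, 57 mm diameter, 72 mm tall, bystander; origin: centre of its underside
- tamper: turned wooden tamper, 53 mm diameter, 107 mm tall, bystander; origin: centre of its underside
- measure_spoon: steel measuring spoon lying flat, 107 x 46 x 14 mm, bystander; origin: centre of its underside
- probe_thermometer: dial thermometer with a thin probe lying flat, 66 x 151 x 10 mm, bystander; origin: centre of its underside

How it is judged (in metres and radians):
On the way:
1. the handle is shortened to the next hole and locked there, its button standing out (value of joint handle between 0.021 and 0.039 m and value of joint release_button below 0.0012 m), for 0.2 s.
At the end, for the whole second after the job is handed in: handle locked in the short hole (slide at 21 to 39 mm, button out within 1.2 mm); waist in the free clip (within 6 mm sideways, 13 mm in height); brush upright within 0.08 rad, standing on the mat (underside under 9 mm up), at rest; the other things not moved over 25 mm (all of step 1 and ((horizontal distance between waist and clip_0 below 0.006 m and z of waist in the frame of clip_0 between -0.013 and 0.013 m) or (horizontal distance between waist and clip_1 below 0.006 m and z of waist in the frame of clip_1 between -0.013 and 0.013 m) or (horizontal distance between waist and clip_2 below 0.006 m and z of waist in the frame of clip_2 between -0.013 and 0.013 m)) and angle between brush's own z axis and vertical below 0.08 rad and height (world z) of brush below 0.009 m and linear speed of brush below 0.02 m/s and angular speed of brush below 0.2 rad/s); the robot touches nothing.
It fails at once if another brush or a bystander is moved by more than 25 mm (distance of any of pot_brush, bowl_brush, dial_timer, yoghurt_pot, small_tin, tamper, measure_spoon, probe_thermometer from where it was at the start of the episode above 0.025 m).
It also fails if it takes over 45 s, if anything falls off the work surface, if the arm or the gripper's body presses on something with over 40 N, if the wrist force passes 120 N, or if a joint passes its speed limit or range.

## Robot

A 7-joint arm with a two-finger parallel gripper is mounted at the origin on a cart in front of the work surface, level with it; the furniture and walls round the work are solid. World frame = base frame: x ahead of the robot, y to its left, z up, the work surface at z = 0. Lengths are in m, angles in degrees, forces in N, time in s.
With the tool pointing down it reaches from about 0.4 to 0.85 m from the base axis. Payload 10.4 kg.
Tool frame: the origin (TCP) lies at the centre of the arm's flange, where the gripper is bolted on; the fingertips stand bot.tips_ahead ahead of it and the grasp point (between the pads) lies 155 mm ahead of it (bot.tips_ahead is the distance from the TCP to the fingertips, in m); z points along the fingers, y is the line along which they close (so a half turn about z gives the same grasp; the last joint's range is limited). The gripper opens to 85 mm and grips with 20 to 120 N. Pads are 22 mm wide; open, the fingers measure 114 mm over their backs; the gripper's body (76 mm by 85 mm) begins 54 mm behind the grasp point. The pads swing forward as they close: fully open they stand 13 mm farther back than shut.
Start: joints at [64.423, 19.034, -3.707, 83.658, 1.238, 77.344, -5.071], TCP at [0.257, -0.57, 0.405] pointing down, gripper open.
Joint ranges: [-148.97, 148.97], [-28.65, 121.19], [-84.17, 76.75], [9.2, 138.47], [-72.65, 252.65], [3.7, 117.97], [-149.18, 149.18]. Speed limits (degrees/s): [127.2, 127.2, 159.86, 159.86, 180, 180, 180].

## Interface

Orientations are given as a 3x3 rotation matrix whose columns are the frame's x, y, z axes.
In Python, from station import bot, optics gives the robot as it stands. The module is installed in compiled form; this text tells all that it offers. Calls block until the motion is done:
- bot.move_to(position, orientation): joint-space move of the TCP to a pose.
- bot.line_to(position, frame=None, feed=0.15, guard=None): straight line of the TCP; frame=None keeps the orientation; feed is the mean speed in m/s. With guard (N) it stops when the force on the tool has changed by that much, and returns True; else False.
- bot.goto_joints(angles): joint-space move.
- bot.grip(opening): finger opening in m; the grip force is fixed at half the most; returns when the fingers have stopped.
- bot.sleep(seconds).
- bot.ik(position, orientation): joint angles nearest the present ones, or None.
- bot.sense(): the state.
- optics.capture(name): name is "scene" or "top" or "wrist"; returns a dict with "image" (400x640x3 uint8, blue, green, red), "fovy" (degrees; the focal length in pixels is half the picture's height over the tangent of half this angle, whatever the lens; pixels are square), "cx", "cy" (the principal point, pixels), "R" (3x3) and "t" (3): a world point X has camera coordinates R X + t; the wrist camera has in their place "tool_from_camera" (4x4, takes a point from camera to tool coordinates, whose origin is the TCP and whose axes are the flange's). Camera axes: x right, y down, z forward; pixel columns grow to the right and rows downward; lengths in m; the calibration is good to about 2 mm. A picture is of the moment at which its call begins: read the wrist's pose just before it. There is no depth.
A pose or a line that the arm cannot do raises bot.MotionError and nothing moves.
- bot.hand_in(): hands the job in; it is judged then, once.
The state is a dict: "clock": time; "q": joint angles; "qvel": joint speeds; "joint_torque": joint torques, N m; "position": TCP position; "orientation": TCP orientation; "force": force on the tool from outside, world axes, zero at the start; "moment": the same for the moment, N m; "finger_gap": finger opening in m; "finger_force": force on a finger pad.
Only numpy, scipy, OpenCV 4.12 (cv2) and the standard library are available. Lean on these libraries where they do the work, as an engineer would, in place of code of your own. Each camera call takes 0.05 s, during which the arm holds its last target. There are 200 camera calls.

## Working session

There is one attempt and no reset: what is moved stays moved. The work goes in short steps, each a Python script; the robot and the scene stay as the last script left them, time stands still between calls to the robot, and variables do not carry over. Pictures are saved under pics/ and viewed, at most 10 in all, crops included, and the job is handed in when it is done.

```bash
mkdir -p pics && python3 - <<'E'
from station import bot, optics
import cv2,pickle
s=bot.sense();print(s['clock'],s['position'],s['finger_gap'],bot.tips_ahead)
d={}
for n in("scene","top"):
    c=optics.capture(n);cv2.imwrite(f"pics/{n}.png",c["image"]);d[n]=c;print(n,c["fovy"],c["cx"],c["cy"],c["R"],c["t"])
pickle.dump(d,open("cap.pkl","wb"))
E
```

```text
0.0 [ 0.25696589 -0.56957742  0.40391796] 0.08559225707803744 0.1734
scene 43.35728666799224 320.30041935321566 202.2419893167644 [[-0.727609   -0.68593911  0.00852523]
 [-0.49200003  0.51314752 -0.70328912]
 [ 0.47803881 -0.5159139  -0.71085282]] [0.36313148 0.35411491 1.6451294 ]
top 51.66727055287481 313.5597805011153 197.97732475122982 [[ 0.01626438 -0.99977601  0.01354255]
 [-0.98730466 -0.01819888 -0.15779196]
 [ 0.15800307 -0.01080423 -0.98737951]] [0.00521291 0.53477747 1.2487634 ]
```

View pics/scene.png

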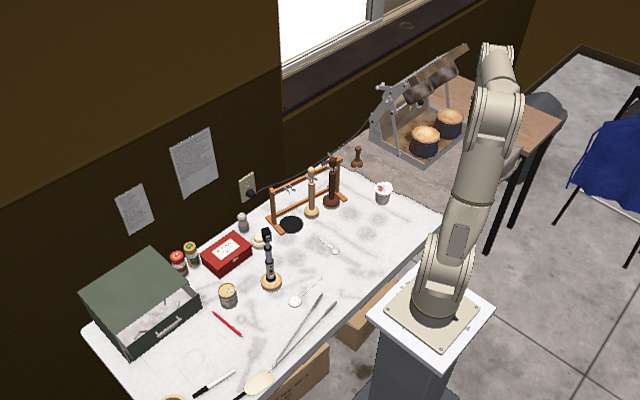

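View pics/top.png

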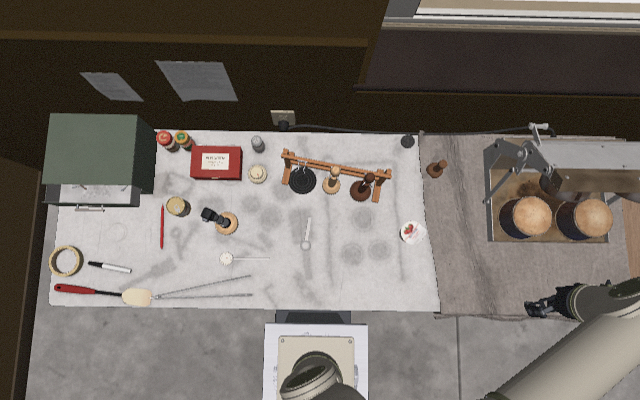

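The free clip is the left one: the mat is at about (302,180) in the top view, and the brush base is near (227,224). Next I'll compute positions and zoom in.

```bash
cat > h.py <<'E'
import numpy as np,cv2,pickle
def ray(c,u,v):
    f=c["image"].shape[0]/2/np.tan(np.radians(c["fovy"])/2)
    d=c["R"].T@np.array([(u-c["cx"])/f,(v-c["cy"])/f,1]);return -c["R"].T@c["t"],d/np.linalg.norm(d)
def plane(c,u,v,z):
    o,d=ray(c,u,v);return o+d*(z-o[2])/d[2]
def proj(c,X):
    f=c["image"].shape[0]/2/np.tan(np.radians(c["fovy"])/2)
    p=c["R"]@np.asarray(X,float)+c["t"];return np.array([c["cx"]+f*p[0]/p[2],c["cy"]+f*p[1]/p[2]])
E
python3 - <<'E'
from h import *
np.set_printoptions(precision=4,suppress=True)
d=pickle.load(open("cap.pkl","rb"));t,s=d["top"],d["scene"]
print("mat",plane(t,302,180,.003),plane(s,291,224.5,.003))
print("brush head",plane(t,227.5,224,.02),plane(s,271,283,.02))
print("rail ends",plane(t,285,152,.192),plane(t,390,172,.192))
a=t["image"][130:260,160:420];b=s["image"][150:310,200:360]
cv2.imwrite("pics/tc.png",cv2.resize(a,None,fx=3,fy=3,interpolation=cv2.INTER_CUBIC))
cv2.imwrite("pics/sc.png",cv2.resize(b,None,fx=3.7,fy=3.7,interpolation=cv2.INTER_CUBIC))
E
```

```text
mat [0.5993 0.0525 0.003 ] [0.6006 0.0539 0.003 ]
brush head [0.4505 0.2831 0.02  ] [0.448  0.2962 0.02  ]
rail ends [0.6398 0.0984 0.192 ] [ 0.5881 -0.1962  0.192 ]
```

View pics/tc.png

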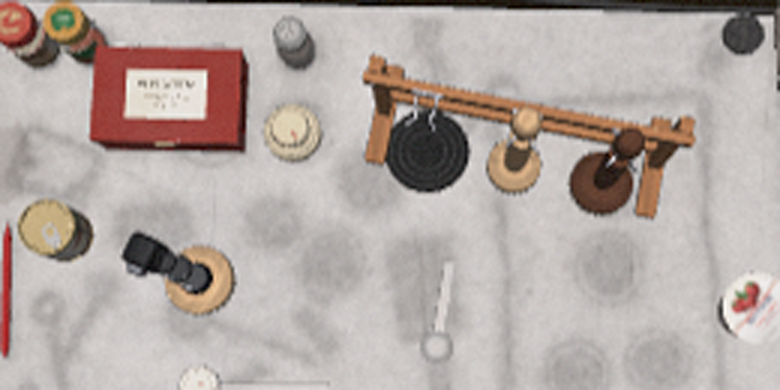

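View pics/sc.png

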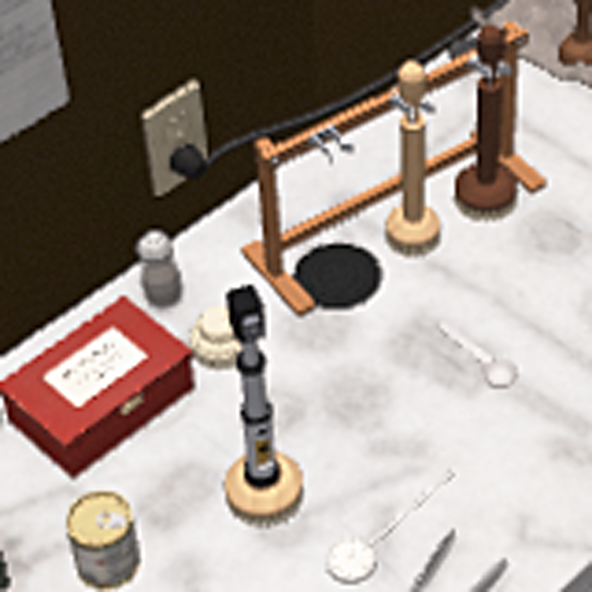

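```bash
cat >> h.py <<'E'
DOWN=np.diag([1.,-1,-1])
def Rz(a): 
    a=np.radians(a);return np.array([[np.cos(a),-np.sin(a),0],[np.sin(a),np.cos(a),0],[0,0,1]])
def tri(*rs):
    A=sum(np.eye(3)-np.outer(d,d) for o,d in rs);b=sum((np.eye(3)-np.outer(d,d))@o for o,d in rs);return np.linalg.solve(A,b)
def wrist(bot,optics):
    s=bot.sense();c=optics.capture("wrist");T=c["tool_from_camera"]
    R=s["orientation"]@T[:3,:3];p=s["position"]+s["orientation"]@T[:3,3]
    c["R"]=R.T;c["t"]=-R.T@p;return c
E
python3 - <<'E'
from h import *
from station import bot,optics
np.set_printoptions(precision=4,suppress=True)
d=pickle.load(open("cap.pkl","rb"));t,s=d["top"],d["scene"]
g=tri(ray(t,206.7,213.3),ray(s,265.7,230.3));print("grip",g,"scene cam",-s["R"].T@s["t"])
c=wrist(bot,optics);T=c["tool_from_camera"];print(T,c["fovy"])
p=np.array([.257,-.57,.6]);bot.line_to(p,feed=.3)
def tcp_for(target,h,R):
    a=R@T[:3,2];cp=R@T[:3,3]
    z0=h+cp[2];k=(target[2]-z0)/a[2]
    return np.array([*(target[:2]-k*a[:2]-cp[:2]),h])
for yaw in(0,90,-90,180):
    R=Rz(yaw)@DOWN;q=tcp_for([g[0],g[1],.25],.58,R);j=bot.ik(q,R);print(yaw,q,j)
E
```

```text
grip [0.4547 0.2881 0.2746] scene cam [-0.348   0.9161  1.4154]
[[-0.0007 -0.9578 -0.2874  0.0741]
 [ 1.     -0.0005 -0.0009  0.0003]
 [ 0.0007 -0.2874  0.9578  0.031 ]
 [ 0.      0.      0.      1.    ]] 70.8630111833298
0 [0.4703 0.2882 0.58  ] [  21.7763   26.0173  -83.0167   73.6872   26.3902  101.6091 -144.7599]
90 [0.4547 0.3038 0.58  ] [ 10.2048  15.1992 -60.8598  74.7542  13.3542  97.5037 -48.0037]
-90 [0.4547 0.2725 0.58  ] [ 22.098   15.7663 -71.6065  76.9136  15.0815  97.7234 133.2336]
180 [0.4391 0.2881 0.58  ] [  5.6747   8.9873 -49.9834  78.1476   6.9093  96.002   46.7661]
```

```bash
python3 - <<'E'
from h import *
from station import bot,optics
R=Rz(180)@DOWN
bot.move_to([.47,.288,.58],R)
a=wrist(bot,optics)
bot.line_to([.37,.33,.52],feed=.3)
b=wrist(bot,optics)
pickle.dump((a,b),open("w.pkl","wb"))
print(bot.sense()["clock"])
cv2.imwrite("pics/w.png",np.vstack([a["image"][:,:],b["image"]])[::1,::1][:, :] if 0 else cv2.resize(np.hstack([a["image"][:,100:540],b["image"][:,100:540]]),(800,364)))
E
```

```text
4.7167
```

View pics/w.png

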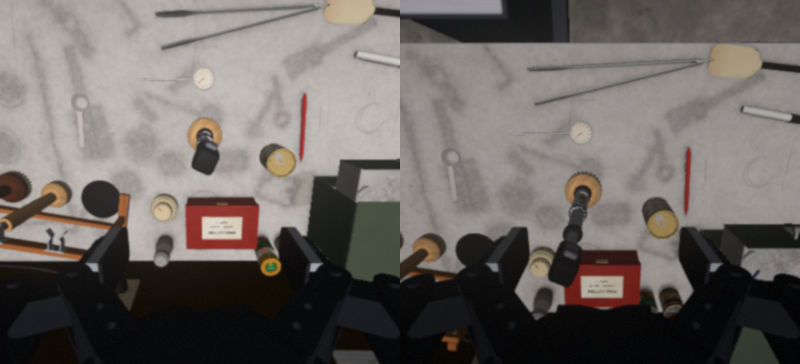

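The left view shows the brush grip at (326,170) and its head at (325,145). In the right view the grip is at (281,290). I'll crop both.

```bash
python3 - <<'E'
from h import *
a,b=pickle.load(open("w.pkl","rb"))
f=lambda i,x,y:cv2.resize(i[y:y+130,x:x+90],None,fx=4.4,fy=4.4,interpolation=cv2.INTER_CUBIC)
cv2.imwrite("pics/w2.png",cv2.convertScaleAbs(np.hstack([f(a["image"],280,90),f(b["image"],245,190)]),alpha=1.8,beta=15))
E
```

```text
(no output)
```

View pics/w2.png

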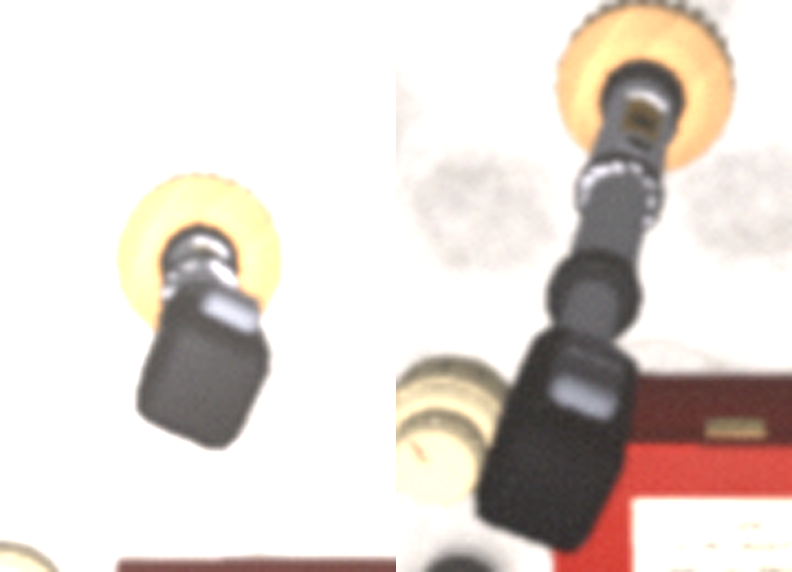

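View a shows the top face of the grip with corners near (140,408), (225,448), (268,350) and (170,290), and the grey button on the robot-facing side, yawed about 25°.

```bash
python3 - <<'E'
from h import *
np.set_printoptions(precision=4,suppress=True)
a,b=pickle.load(open("w.pkl","rb"))
A=lambda x,y:(280+x/4.4-.5,90+y/4.4-.5)
B=lambda x,y:(245+(x-396)/4.4-.5,190+y/4.4-.5)
P=lambda c,p,z:plane(c,*p,z)
def yaw(p,q): d=q-p;return np.degrees(np.arctan2(d[1],d[0]))
c=[P(a,A(*x),.276) for x in((140,408),(225,448),(268,350),(170,290))];print(np.array(c),np.mean(c,0))
print("edges",yaw(c[0],c[1]),yaw(c[3],c[2]),yaw(c[1],c[2]))
print("button edge",yaw(P(a,A(205,297),.265),P(a,A(256,324),.265)),yaw(P(b,B(556,375),.265),P(b,B(616,395),.265)))
print("bot edge b",yaw(P(b,B(480,512),.276),P(b,B(572,551),.276)))
print("button a/b tri",tri(ray(a,*A(231,311)),ray(b,*B(585,395))))
# head disc via wood colour mask
for n,cam in(("a",a),("b",b)):
    h=cv2.cvtColor(cam["image"],cv2.COLOR_BGR2HSV);m=cv2.inRange(h,(8,70,90),(28,255,255))
    cs,_=cv2.findContours(m,cv2.RETR_EXTERNAL,cv2.CHAIN_APPROX_NONE)
    u0=A(200,250) if n=="a" else B(645,85)
    k=min((x for x in cs if cv2.contourArea(x)>200),key=lambda x:np.hypot(*(np.array(cv2.minEnclosingCircle(x)[0])-u0)))
    e=cv2.fitEllipse(cv2.convexHull(k)); ce=cv2.minEnclosingCircle(k);print(n,e,ce,P(cam,e[0],.024),P(cam,ce[0],.024))
print("ring a,b z.034",P(a,A(200,258),.034),P(b,B(643,98),.034))
E
```

```text
[[0.4609 0.2749 0.276 ]
 [0.4703 0.2942 0.276 ]
 [0.4478 0.3037 0.276 ]
 [0.4344 0.2819 0.276 ]] [0.4533 0.2887 0.276 ]
edges 63.97630118715056 58.383836754773284 157.19129857238678
button edge 62.03821196064048 68.88333301790941
bot edge b 62.664661964560715
button a/b tri [0.4411 0.2959 0.2628]
a ((324.7894287109375, 148.28341674804688), (37.1462287902832, 37.760372161865234), 25.13859748840332) ((324.7075500488281, 148.29244995117188), 19.010055541992188) [0.455  0.2892 0.024 ] [0.455 0.289 0.024]
b ((301.1476745605469, 209.5489044189453), (38.303218841552734, 39.9419059753418), 97.5228500366211) ((301.15789794921875, 209.5), 19.931852340698242) [0.4542 0.2896 0.024 ] [0.4541 0.2896 0.024 ]
ring a,b z.034 [0.4536 0.2895 0.034 ] [0.4548 0.2895 0.034 ]
```

```bash
python3 - <<'E'
from h import *
from station import bot,optics
np.set_printoptions(precision=4,suppress=True)
c=np.array([.4545,.2893,0]);n=np.array([np.cos(np.radians(154)),np.sin(np.radians(154)),0])
R=Rz(64)@DOWN;z=lambda h:np.array([0,0,h])
bot.move_to(c+.003*n+z(.50),R)
print(bot.line_to(c+.003*n+z(.409),guard=8))
bot.grip(.02)
s=bot.sense();print(s["clock"],s["position"],s["finger_gap"],s["finger_force"],s["force"])
bot.line_to(s["position"]+.0025*n,feed=.03)
p=bot.sense()["position"]
for k in range(3):
    p=p-z(.004);bot.line_to(p,feed=.03);s=bot.sense();print(s["position"],s["finger_gap"],s["force"])
w=wrist(bot,optics);t=optics.capture("scene")
pickle.dump((w,t),open("v.pkl","wb"))
cv2.imwrite("pics/v.png",np.hstack([cv2.resize(w["image"][80:,170:490],(400,400)),cv2.resize(t["image"][190:310,210:330],(400,400),interpolation=cv2.INTER_CUBIC)]))
E
```

```text
False
7.65 [0.4518 0.2907 0.4092] 0.027584722795132133 61.459545493125916 [0.6382 0.5078 1.6726]
[0.4492 0.292  0.4047] 0.02714012906205416 [ 1.3543 -0.2733 -0.8123]
[0.4492 0.2919 0.4007] 0.027602619863147444 [ 0.5883  1.2231 -3.0648]
[0.4492 0.2919 0.3968] 0.0273257078139314 [ 0.6641  0.51   -2.0476]
```

View pics/v.png

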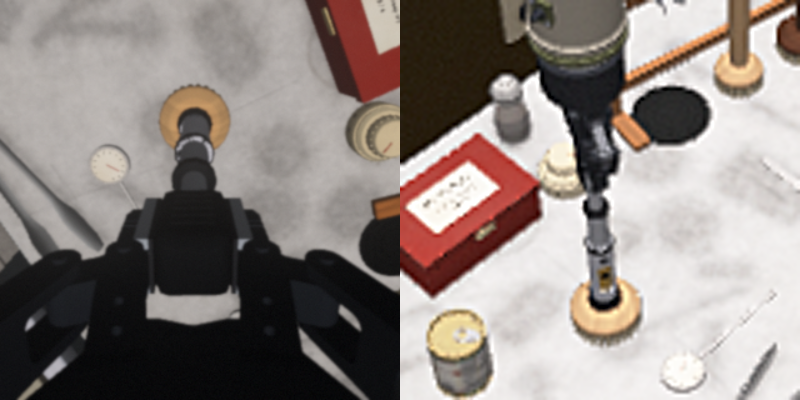

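The right view shows the exposed inner tube (collar at (592,208), tube top at (597,243)) about 10 px shorter than before. So the button is pressed and the handle is sliding. I'll release now, regrip the plain sides and push down to the click.

```bash
python3 - <<'E'
from h import *
from station import bot,optics
np.set_printoptions(precision=4,suppress=True)
z=lambda h:np.array([0,0,h])
p=bot.sense()["position"]
bot.grip(.07);print(bot.sense()["force"])
bot.line_to(p+z(.075),feed=.2)
w=wrist(bot,optics);pickle.dump(w,open("r.pkl","wb"))
h=cv2.cvtColor(w["image"],cv2.COLOR_BGR2HSV);m=cv2.inRange(h,(8,70,90),(28,255,255))
u0=proj(w,[.4545,.2893,.024])
cs,_=cv2.findContours(m,cv2.RETR_EXTERNAL,cv2.CHAIN_APPROX_NONE)
k=min((x for x in cs if cv2.contourArea(x)>200),key=lambda x:np.hypot(*(np.array(cv2.minEnclosingCircle(x)[0])-u0)))
ce=cv2.minEnclosingCircle(k);print(u0,ce,plane(w,*ce[0],.024),proj(w,[.4545,.2893,.264]))
x,y=map(int,proj(w,[.4545,.2893,.2]));y0=max(0,min(240,y-60));x0=x-90
cv2.imwrite("pics/r.png",cv2.convertScaleAbs(cv2.resize(w["image"][y0:y0+160,x0:x0+180],None,fx=3.6,fy=3.6,interpolation=cv2.INTER_CUBIC),alpha=1.6,beta=10));print(x0,y0,bot.sense()["clock"])
E
```

```text
[-0.5625 -0.1826 -0.1545]
[327.4546 168.104 ] ((324.829833984375, 166.63612365722656), 23.368635177612305) [0.4519 0.293  0.024 ] [331.7728 230.1796]
239 142 9.9083
```

View pics/r.png

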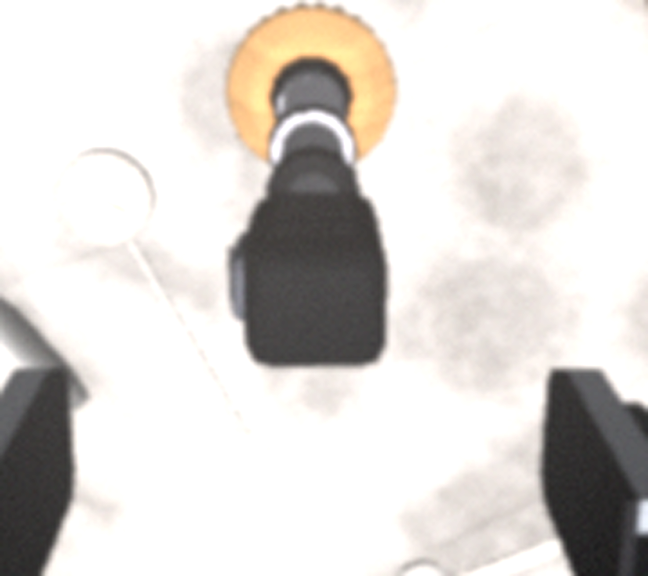

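The brush stands upright and square to the gripper. The button (left, (238,280)) is only partly out, so the pin is riding on the wall. The brush shifted about 4 mm. Next is the side grasp.

```bash
python3 - <<'E'
from h import *
from station import bot,optics
np.set_printoptions(precision=4,suppress=True)
z=lambda h:np.array([0,0,h])
w=pickle.load(open("r.pkl","rb"))
f=plane(w,239+316/3.6,142+358/3.6,.262);print("far... edge mid",f,plane(w,239+316/3.6,142+295/3.6,.264))
c=np.array([.4519,.2925,0])
R=Rz(154)@DOWN
bot.move_to(c+z(.48),R)
print(bot.line_to(c+z(.397),guard=8))
bot.grip(.015)
s=bot.sense();print(s["clock"],s["position"],s["finger_gap"],s["force"]);f0=s["force"]
p=s["position"]
for k in range(32):
    p=p-z(.001);bot.line_to(p,feed=.03);s=bot.sense();f=s["force"];print(k+1,s["position"][2].round(4),(f-f0)[2].round(2),end="; ")
    if (f-f0)[2]>14: break
print(s["clock"],s["finger_gap"])
E
```

```text
far... edge mid [0.4474 0.2824 0.262 ] [0.4534 0.2949 0.264 ]
False
12.4167 [0.452  0.2924 0.3974] 0.025096047526831422 [-1.8433 -2.8248  4.6435]
1 0.3967 0.63; 2 0.3956 1.43; 3 0.3945 0.71; 4 0.3935 -0.09; 5 0.3924 0.98; 6 0.3914 -0.18; 7 0.3904 1.12; 8 0.3893 -0.63; 9 0.3883 -0.49; 10 0.3873 -0.84; 11 0.3863 -0.64; 12 0.3853 -1.18; 13 0.3841 -4.0; 14 0.3832 -4.82; 15 0.3823 -3.2; 16 0.3819 2.67; 17 0.3816 8.7; 18 0.3813 16.56; 16.9167 0.025603251532379717
```

Locked about 27 mm in: the force dropped at the click, then rose sharply. Now I'll measure the mat, lift and go to a pre-clip pose.

```bash
python3 - <<'E'
from h import *
from station import bot,optics
np.set_printoptions(precision=4,suppress=True)
z=lambda h:np.array([0,0,h])
d=pickle.load(open("cap.pkl","rb"));a,_=pickle.load(open("w.pkl","rb"))
def mat(cam):
    u0=proj(cam,[.6,.053,.003]);m=cv2.inRange(cam["image"],(0,0,0),(60,60,60))
    r=max(abs(proj(cam,[.6,.099,.003])-u0).max(),abs(proj(cam,[.646,.053,.003])-u0).max())*1.25
    k=np.zeros_like(m);cv2.circle(k,tuple(int(v) for v in u0),int(r),255,-1);m&=k
    cs,_=cv2.findContours(m,cv2.RETR_EXTERNAL,cv2.CHAIN_APPROX_NONE);c=max(cs,key=cv2.contourArea)
    e=cv2.fitEllipse(cv2.convexHull(c));return e,plane(cam,*e[0],.003)
for c in(d["top"],d["scene"],a): print(mat(c))
p=bot.sense()["position"]
bot.line_to(p+z(.0812),feed=.1)
s=bot.sense();print(s["force"],s["clock"],s["finger_gap"])
x=np.array([np.cos(np.radians(-10)),np.sin(np.radians(-10)),0])
pre=np.array([.6,.053,0])-.11*x+z(p[2]+.08)
bot.line_to(pre,Rz(170)@DOWN,feed=.15)
w=wrist(bot,optics);t=optics.capture("scene");tt=optics.capture("top")
pickle.dump((w,t,tt),open("pre.pkl","wb"));print(bot.sense()["position"],bot.sense()["clock"])
cv2.imwrite("pics/pre.png",np.hstack([cv2.resize(w["image"][:,120:520],(400,400)),cv2.resize(t["image"][150:280,220:350],(400,400),interpolation=cv2.INTER_CUBIC)]))
E
```

```text
(((301.982177734375, 180.06446838378906), (26.270429611206055, 26.82640838623047), 71.3830337524414), array([0.5991, 0.0526, 0.003 ]))
(((290.9743957519531, 223.9157257080078), (16.747236251831055, 21.87685775756836), 88.656005859375), array([0.6028, 0.0518, 0.003 ]))
(((210.94284057617188, 218.5072021484375), (37.96021270751953, 42.385440826416016), 123.4814682006836), array([0.6002, 0.0537, 0.003 ]))
[-0.9826 -0.2003 -4.6662] 17.9 0.025098695208186663
[0.4915 0.0728 0.4614] 19.6917
```

View pics/pre.png

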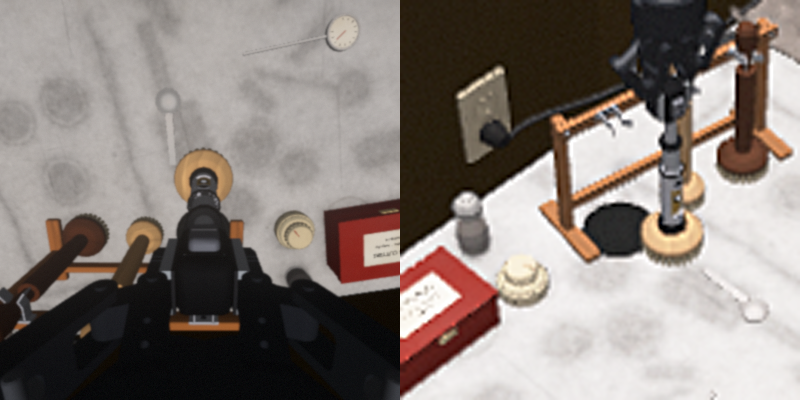

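The brush hangs vertically in the hand, with the button out at (204,240) in the wrist view. The open clip is at (612,120) in the scene crop. Checking the in-hand offset and the clip position.

```bash
python3 - <<'E'
from h import *
np.set_printoptions(precision=4,suppress=True)
w,t,tt=pickle.load(open("pre.pkl","rb"));tcp=np.array([.4915,.0728])
x=np.array([np.cos(np.radians(-10)),np.sin(np.radians(-10))]);y=np.array([-x[1],x[0]])
for n,cam in(("w",w),("s",t),("t",tt)):
    h=cv2.cvtColor(cam["image"],cv2.COLOR_BGR2HSV);m=cv2.inRange(h,(8,60,90),(28,255,255))
    u0=proj(cam,[*tcp,.104])
    r=np.abs(proj(cam,[tcp[0],tcp[1]+.036,.104])-u0).max()
    k=np.zeros_like(m);cv2.circle(k,tuple(int(v) for v in u0),int(r*1.25),255,-1)
    cs,_=cv2.findContours(m&k,cv2.RETR_EXTERNAL,cv2.CHAIN_APPROX_NONE)
    c=max(cs,key=cv2.contourArea);e=cv2.fitEllipse(cv2.convexHull(c))
    q=plane(cam,*e[0],.102);dd=q[:2]-tcp;print(n,u0,e,q,"along/lat",dd@x,dd@y)
d=pickle.load(open("cap.pkl","rb"))["top"]
for p in((412,112),(436,117),(407,127),(434,131)): print(plane(d,160+p[0]/3-.3,130+p[1]/3-.3,.194))
# bright jaw pixels
m=(d["image"][155:178,290:312].min(2)>0)
g=cv2.resize(d["image"][150:180,285:320],None,fx=20,fy=20,interpolation=cv2.INTER_CUBIC);cv2.imwrite("pics/clip.png",g)
E
```

```text
w [323.4574 180.0663] ((323.0564270019531, 177.7678680419922), (58.16728973388672, 58.43657302856445), 110.63249969482422) [0.4891 0.0727 0.102 ] along/lat -0.002350616924957612 -0.0004783957246676295
s [307.9149 224.0078] ((307.13946533203125, 224.75875854492188), (16.066837310791016, 18.190397262573242), 76.94233703613281) [0.4923 0.0759 0.102 ] along/lat 0.00020331975179403012 0.003231816772753108Traceback (most recent call last):
  File "<stdin>", line 11, in <module>
ValueError: max() iterable argument is empty
```

```bash
cat > go.py <<'E'
from h import *
from station import bot,optics
np.set_printoptions(precision=4,suppress=True)
z=lambda h:np.array([0,0,h])
x=np.array([np.cos(np.radians(-10)),np.sin(np.radians(-10)),0]);y=np.array([-x[1],x[0],0])
S=np.array([.600,.053,.3820+.006]) # underside ~6 mm up
bot.line_to(S-.055*x+z(.075),feed=.15)
print("low",bot.line_to(S-.055*x,feed=.1,guard=10))
f0=bot.sense()["force"]
bot.line_to(S-.022*x,feed=.06)
for k in range(-20,9,2):
    bot.line_to(S+k*.001*x,feed=.04);s=bot.sense();f=s["force"]-f0
    print(k,(s["position"]-S)@x*1e3//.1/10,"along %.1f lat %.1f z %.1f"%(f@x,f@y,f[2]))
    if k>=2 and f@x<-18: break
print(s["clock"])
w=wrist(bot,optics);t=optics.capture("scene");pickle.dump((w,t),open("in.pkl","wb"))
cv2.imwrite("pics/in.png",np.hstack([cv2.resize(w["image"][:,120:520],(400,400)),cv2.resize(t["image"][150:250,240:340],(400,400),interpolation=cv2.INTER_CUBIC)]))
E
python3 go.py
```

```text
low False
-20 -20.1 along 0.4 lat -0.1 z 0.5
-18 -17.9 along -0.3 lat 0.4 z -0.1
-16 -15.9 along -0.2 lat 0.5 z 0.6
-14 -13.9 along 0.0 lat 1.1 z -0.2
-12 -12.0 along -0.7 lat -0.1 z -0.5
-10 -10.4 along -3.6 lat 0.9 z 0.3
-8 -8.8 along -7.8 lat -0.9 z 1.6
-6 -7.0 along -8.6 lat -0.3 z 4.6
-4 -4.7 along -7.7 lat -0.9 z 4.1
-2 -2.4 along -5.1 lat 0.5 z 4.8
0 -0.1 along -3.1 lat 0.0 z 6.9
2 2.2 along -1.8 lat -0.6 z 9.2
4 4.1 along -2.9 lat -0.4 z 8.5
6 5.9 along -3.7 lat -0.7 z 7.8
8 8.1 along -3.0 lat -0.7 z 8.2
25.5583
```

View pics/in.png

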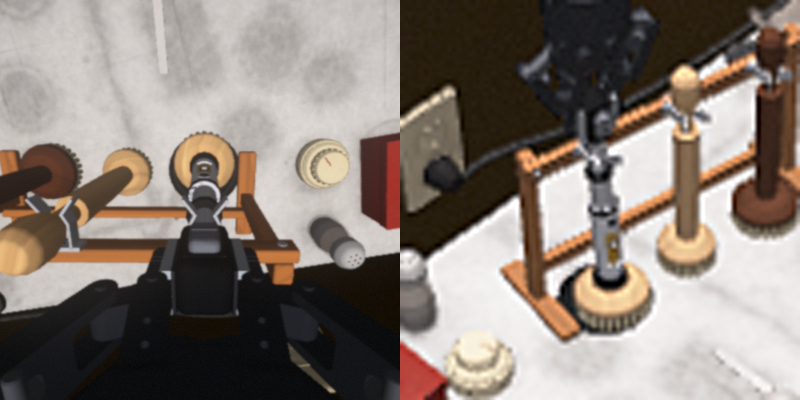

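The waist passed the throat (8.6 N peak at about -7 mm, then relaxed), and the head stands on the mat. I went a little past the seat, so I'll back up to about +1 mm, measure the head against the mat, then settle and release.

```bash
cat > m.py <<'E'
from h import *
def head(cam,z=.027,c0=(.6,.053)):
    h=cv2.cvtColor(cam["image"],cv2.COLOR_BGR2HSV);m=cv2.inRange(h,(8,60,90),(28,255,255))
    u0=proj(cam,[*c0,z]);r=np.abs(proj(cam,[c0[0],c0[1]+.036,z])-u0).max()
    k=np.zeros_like(m);cv2.circle(k,tuple(int(v) for v in u0),int(r*1.25),255,-1)
    cs,_=cv2.findContours(m&k,cv2.RETR_EXTERNAL,cv2.CHAIN_APPROX_NONE)
    e=cv2.fitEllipse(cv2.convexHull(max(cs,key=cv2.contourArea)));return e[0],plane(cam,*e[0],z)[:2]
E
python3 - <<'E'
from h import *;from m import head
from station import bot,optics
np.set_printoptions(precision=4,suppress=True)
w,t=pickle.load(open("in.pkl","rb"));print("before",head(w),head(t))
x=np.array([np.cos(np.radians(-10)),np.sin(np.radians(-10)),0]);y=np.array([-x[1],x[0],0])
p=bot.sense()["position"];f0=bot.sense()["force"];print(p,f0)
for k in range(3):
    p=p-.0023*x;bot.line_to(p,feed=.03);s=bot.sense();f=s["force"];print(s["position"],f@x,f@y,f[2])
w=wrist(bot,optics);t=optics.capture("scene");print("after",head(w),head(t),s["clock"],s["finger_gap"])
E
```

```text
before ((323.62554931640625, 163.13906860351562), array([0.5888, 0.055 ])) ((291.2332458496094, 221.0275421142578), array([0.5964, 0.0557]))
[0.6079 0.0516 0.388 ] [-4.0721  0.9421  3.1295]
[0.6058 0.0518 0.3879] 0.5865144305499167 0.15892800856231276 -0.9280231564819942
[0.6035 0.0524 0.3879] 1.9636359124711187 1.2299335402295832 -3.433504929981888
[0.6013 0.0526 0.388 ] 4.473749147156408 2.8000381449497063 -4.667667405278943
after ((323.69140625, 166.36021423339844), array([0.5862, 0.0554])) ((291.5196533203125, 221.19151306152344), array([0.595 , 0.0555])) 26.4083 0.02555557050713438
```

```bash
python3 - <<'E'
from h import *;from m import head
from station import bot,optics
np.set_printoptions(precision=4,suppress=True)
x=np.array([np.cos(np.radians(-10)),np.sin(np.radians(-10)),0]);y=np.array([-x[1],x[0],0])
p=bot.sense()["position"]+.0035*x;bot.line_to(p,feed=.03)
p[2]-=.003;print(bot.line_to(p,feed=.02,guard=8));s=bot.sense();print(s["position"],s["force"])
bot.grip(.045);bot.sleep(.3)
w=wrist(bot,optics);t=optics.capture("scene");print("after",head(w),head(t),s["clock"],bot.sense()["force"])
pickle.dump((w,t),open("rel.pkl","wb"))
cv2.imwrite("pics/rel.png",np.hstack([cv2.resize(w["image"][130:330,220:420],(400,400)),cv2.resize(t["image"][160:240,250:330],(400,400),interpolation=cv2.INTER_CUBIC)]))
E
```

```text
True
[0.6046 0.0524 0.3864] [-1.7505 -0.4925  6.2702]
after ((323.361083984375, 165.2891845703125), array([0.5867, 0.0555])) ((291.565185546875, 221.2219696044922), array([0.5948, 0.0555])) 26.9917 [ 0.2637  1.3236 -0.4983]
```

View pics/rel.png

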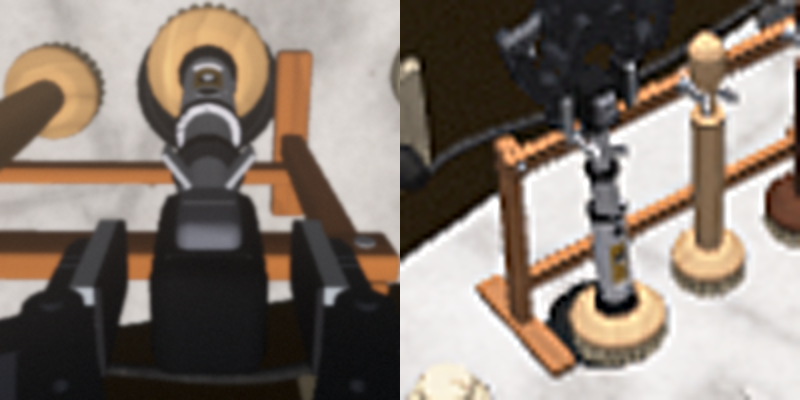

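The button is out and the waist lies between the jaws, but the head sits about 9 mm toward the robot from the mat centre. I'll measure the tilt from the grip top and tube points.

```bash
python3 - <<'E'
from h import *
np.set_printoptions(precision=4,suppress=True)
w,t=pickle.load(open("rel.pkl","rb"))
W=lambda x,y:(220+x/2-.25,130+y/2-.25);S=lambda x,y:(250+(x-400)/5-.4,160+y/5-.4)
print("wrist grip top face centre",plane(w,*W(209,315),.2515),"far edge",plane(w,*W(209,372),.250))
print("wrist ring on tube top z.13",plane(w,*W(208,127),.131))
print("wrist head ring z.037",plane(w,*W(209,72),.037))
print("scene: grip top",plane(t,*S(604,98),.2515),"tube top",plane(t,*S(607,207),.131),"base ring",plane(t,*S(617,300),.037))
print("tri grip?",proj(t,[.606,.052,.2515]),proj(t,[.59,.055,.2515]),S(604,98))
print("mat clip jaws wrist z.194:",plane(w,*W(165,155),.194),plane(w,*W(255,155),.194),plane(w,*W(187,188),.194),plane(w,*W(230,188),.194))
for P in([.6,.053,.003],): print("mat centre px wrist",proj(w,P),"scene",proj(t,P))
E
```

```text
wrist grip top face centre [0.6009 0.0535 0.2515] far edge [0.6162 0.0508 0.25  ]
wrist ring on tube top z.13 [0.5925 0.0548 0.131 ]
wrist head ring z.037 [0.5858 0.0567 0.037 ]
scene: grip top [0.584  0.0616 0.2515] tube top [0.5961 0.0523 0.131 ] base ring [0.59   0.0523 0.037 ]
tri grip? [287.91   174.8251] [290.5403 177.4315] (290.40000000000003, 179.2)
mat clip jaws wrist z.194: [0.5821 0.0435 0.194 ] [0.5868 0.0702 0.194 ] [0.5936 0.0481 0.194 ] [0.5959 0.0611 0.194 ]
mat centre px wrist [323.2902 172.7089] scene [291.2728 224.4569]
```

The tilt is about 0.07 rad: the head lags while the waist sits in the clip. I'll push the tube forward just above the head, using closed fingertips with the tool leaning.

```bash
cat > ik.py <<'E'
from h import *
X=np.array([np.cos(np.radians(-10)),np.sin(np.radians(-10)),0]);Y=np.array([-X[1],X[0],0]);Z=np.array([0,0,1.])
def ori(th,k):
    c,s=np.cos(np.radians(th)),np.sin(np.radians(th));tz=c*X-s*Z
    tx={0:s*X+c*Z,1:-(s*X+c*Z),2:Y,3:-Y}[k];return np.column_stack([tx,np.cross(tz,tx),tz])
SEAT=np.array([.600,.054,0])
E
python3 - <<'E'
from ik import *
from station import bot
np.set_printoptions(precision=1,suppress=True)
s=bot.sense();print(s["clock"],s["q"])
for th in(35,45,55,62):
  for k in range(4):
    R=ori(th,k);tip=SEAT-.021*X+.07*Z
    a=bot.ik(tip-.1734*R[:,2],R);b=bot.ik(tip-.08*X-.1734*R[:,2],R)
    print(th,k,a,b)
E
```

```text
27.7167 [ 36.6  30.2 -62.9  85.7  26.9  80.6  52.5]
35 0 [ 36.2  24.9 -64.8 138.1 120.4  50.7 137.1] None
35 1 None None
35 2 None None
35 3 [ 29.4  20.8 -57.6 138.3 120.   47.3  43.7] None
45 0 [-53.1   7.2  30.6 137.1  97.1  19.7 145.6] None
45 1 [ 21.5  11.8 -46.1 133.6  97.6  30.  -28. ] None
45 2 [  44.4   21.9  -70.7  132.9  100.5   39.7 -113.2] None
45 3 [ 36.9  17.  -62.3 133.1  99.1  35.1  64.6] None
55 0 [ -85.6   16.1   71.9  131.7    3.4   11.7 -121.8] None
55 1 [ 28.9  12.5 -50.8 127.   66.2  28.1   5.6] [ 37.    1.2 -62.3 136.   57.6  24.2   5.3]
55 2 [ 22.6  11.  -44.1 127.2  64.   26.5 -83.3] [ 24.2   0.3 -50.  136.3  56.5  24.  -84.5]
55 3 [ 45.   19.8 -68.9 126.5  74.3  35.   92.3] [ 56.4   4.3 -81.5 135.6  61.8  26.2  93.3]
62 0 [ -80.3   18.1   70.1  126.5  -14.9   21.8 -102.5] None
62 1 [ 34.6  15.9 -55.7 121.6  51.   33.4  23.1] [ 49.3   5.5 -72.2 130.8  42.5  29.6  24. ]
62 2 [ 21.   12.1 -40.7 122.2  43.7  30.1 -62.3] [ -8.3   0.  -15.2 132.9  34.3  27.3 -61.5]
62 3 [ 48.6  25.1 -73.  121.2  63.2  41.4 106.2] [ 39.    3.5 -61.7 131.1  39.   28.5 116.2]
```

```bash
cat > push.py <<'E'
from ik import *;from m import head
from station import bot,optics
np.set_printoptions(precision=4,suppress=True)
p=bot.sense()["position"]
bot.line_to(p+.1*Z,feed=.25);bot.line_to(p+.12*Z-.1*X,feed=.3)
R=ori(55,1);T=lambda a:SEAT+(a-.009)*X+.068*Z-.1734*R[:,2]   # a: contact, along X from seat
bot.move_to(T(-.075),R);bot.grip(0)
print(bot.line_to(T(-.035),feed=.12,guard=6))
f0=bot.sense()["force"]
for k in range(-33,-10,2):
    bot.line_to(T(k*.001),feed=.05);s=bot.sense();f=s["force"]-f0;print(k,"%.1f %.1f"%(f@X,f[2]),end="; ")
    if f@X<-12: break
w=wrist(bot,optics);t=optics.capture("scene");print("head",head(t),s["clock"]);pickle.dump((w,t),open("push.pkl","wb"))
cv2.imwrite("pics/push.png",np.hstack([cv2.resize(w["image"],(420,262)),cv2.resize(t["image"][160:240,250:330],(262,262),interpolation=cv2.INTER_CUBIC)]))
E
python3 push.py
```

```text
False
-33 0.7 0.1; -31 0.6 -1.0; -29 0.4 -0.7; -27 0.4 -0.3; -25 0.2 0.1; -23 0.6 -0.2; -21 -2.9 -0.2; -19 -1.4 -1.3; -17 -0.4 -1.5; -15 -1.0 -1.5; -13 -2.3 -1.6; -11 -0.3 -3.0; head ((291.0342712402344, 220.30787658691406), array([0.5995, 0.0536])) 33.8167
```

```bash
python3 - <<'E'
from ik import *;from m import head
from station import bot,optics
np.set_printoptions(precision=4,suppress=True)
p=bot.sense()["position"];bot.line_to(p-.07*X,feed=.15)
bot.move_to(SEAT-.14*X+.52*Z,Rz(170)@DOWN)
w=wrist(bot,optics);t=optics.capture("scene");tp=optics.capture("top");pickle.dump((w,t,tp),open("fin.pkl","wb"))
for c in(w,t): print(head(c))
# grip: dark blob in wrist view, bounded to around the expected grip top
u0=proj(w,[*SEAT[:2],.252]);print("expect grip top px",u0,"mm/px",.01/np.linalg.norm(proj(w,[SEAT[0]+.01,SEAT[1],.252])-u0))
g=w["image"].max(2);x,y=map(int,u0)
for r in range(max(0,y-40),min(400,y+41),5): print(r,"".join("#" if v<50 else "+" if v<100 else "." for v in g[r,x-30:x+31]))
print(bot.sense()["clock"])
E
```

```text
((324.14306640625, 237.2066650390625), array([0.5934, 0.0544]))
((291.0376281738281, 220.55223083496094), array([0.5986, 0.0545]))
expect grip top px [324.8257 333.9534] mm/px 0.0012430136757472423
293 #############################################################
298 #############################################################
303 #############################################################
308 #############################################################
313 #############################################################
318 #############################################################
323 #############################################################
328 #############################################################
333 #############################################################
338 #############################################################
343 #############################################################
348 #############################################################
353 #############################################################
358 #############################################################
363 #############################################################
368 #############################################################
373 #############################################################
35.7833
```

```bash
python3 -c "
from station import bot
print(bot.hand_in())"
```

```text
the job is handed in; nothing more can be done
None
```

The job is handed in, with no verdict returned. The handle clicked into the short hole at about 27 mm, and the button looked fully out. The waist snapped into the left clip. After I pushed out a 0.07 rad lean, the brush stands on the mat with its head about 4–5 mm off centre. I estimate a final tilt near 0.025 rad, but I did not measure tilt or waist position after that push. I also viewed 11 pictures against the limit of 10.

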